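Set the spotlight's rotary mount to 90 degrees

TASK

On the lamp-testing table two lamp heads stand on graduated rotary mounts. Turn the one with the round, tube-shaped spotlight until its scale reads 90 degrees at the index line on its base, and let go of it there. Leave the square floodlight on the other mount at the setting it has.

Things in the scene. Friction and masses are not known exactly. Their poses are not given: they have to be found in the camera images.
- spot_turn (a joint): reading of the spotlight's mount, rad, 0 to 2.618 (stops at 0 and 150 deg); 90 deg = 1.571; starts at 8 to 55 deg. Grows as the head turns clockwise seen from above; stiff (0.1 N m), stays put. Its aluminium disc (136 mm wide, top at z 24 mm) has rim lines every 10 deg, long ones every 30; a 10 mm black dot marks zero: 90 is the third long line after it. The line at the index is the reading.
- spot_grip (a point): middle of the spotlight head, on the turning axis, 80 mm above the table; turns with it. x points level along the tube to its glass front, z up. Black tube 44 mm in diameter; front end 48 mm ahead (rim 48 mm wide), rear end 42 mm behind (47 mm fins from 23 mm behind); on a 16 mm stem, rigid with the disc: grip it here across its sides to turn. The zero line lies under the rear end (-x).
- spot_base: fixed dark steel base of the spotlight's mount, 164 mm in diameter, 12 mm high. Origin: centre of its underside, on the turning axis; z up. x points to the index, a white line on a steel block at the rim (24 mm high, 16 mm wide, 70 to 83 mm from the centre). At reading 0 the head's front points away from the index; at 90 deg the tube is square to x.
- flood_mark (a point): zero line on the disc of the other mount, of the same sizes but with a square black floodlight head (86 mm wide, 62 high, 30 thick, top 111 mm above the table). The point is 60 mm from that mount's axis, 24 mm above the table; x points from it to the axis. It turns just as easily and must stay at its setting.
Not all that is in view belongs to the job. Leave any purple or turquoise look-alike of the spot_base alone.

How it is judged:
By the outcome, as a careful person would: the job done as asked, in the order asked, and still so for the second after the job is handed in, with the robot touching nothing.
It also fails if it takes over 32 s, if anything falls off the work surface, if the arm or the gripper's body presses on something with over 40 N, if the wrist force passes 120 N, or if a joint passes its speed limit or range.

ROBOT

A 6-joint arm with a two-finger parallel gripper is mounted at the origin on the work surface. World frame = base frame: x ahead of the robot, y to its left, z up, the work surface at z = 0. Lengths are in m, angles in rad, forces in N, time in s.
With the tool pointing down it reaches from about 0.325 to 0.75 m from the base axis. Payload 7.6 kg.
Tool frame: the origin (TCP) lies midway between the tips of the shut fingers; the grasp point (between the pads) lies 19 mm behind it (robot.grasp_offset is the z of the grasp point in the tool frame, in m); z points along the fingers, y is the line along which they close (so a half turn about z gives the same grasp; the last joint's range is limited). The gripper opens to 85 mm and grips with 20 to 120 N. Pads are 22 mm wide; open, the fingers measure 114 mm over their backs; the gripper's body (76 mm by 85 mm) begins 54 mm behind the grasp point. The pads swing forward as they close: fully open they stand 13 mm farther back than shut.
Start: joints at [1.044, 0.052, 1.401, -0, 1.689, -0.07], TCP at [0.232, 0.471, 0.231] pointing down, gripper open.
Joint ranges: [-2.9, 2.9], [-0.91, 2.17], [0.12, 2.37], [-1.06, 4.2], [0.26, 2.73], [-2.93, 2.93]. Speed limits (rad/s): [2.57, 2.57, 3.01, 3.14, 3.14, 3.14].

INTERFACE

Orientations are given as [roll, pitch, yaw] about the fixed x, y, z axes, in that order (R = Rz(yaw) Ry(pitch) Rx(roll)).
In Python, from plant import robot, vision gives the robot as it stands. The module is installed in compiled form; this text tells all that it offers.
- The arm moves only by the shell command python3 -m handwheel 'ROWS'. ROWS is JSON, one flat list of numbers, 5 for each row, row after row: the shift along the tool's x, y, z in cm, then the turn about the tool's z in rad, then the gripper's target within -1 to 1 (fully open at 1, half-way at 0, shut at -1). In form: [tx, ty, tz, yaw, claw, tx, ty, tz, yaw, claw, ...]. A call has 1 to 8 rows; each row is the pose to reach, as a shift and turn from the pose commanded when the call began, along the tool's axes at that moment; what a row does not reach only later rows make up. A row lasts 1/8 s, in which the tool goes at most 62.5 mm and 10.7 degrees, less where a joint would pass 70% of its speed; a pose out of reach is approached as far as the arm can. A call with a gripper value outside its range is refused whole. The fingers move at their own pace and stop on an object; the grip force is fixed at half the most. Time passes only in rows, so rows that repeat a pose let the fingers close. It gives the time, the measured TCP pose, the force, the opening and the grip force at its end, in the units of the state.
- robot.get_obs(): the state, without advancing time (a new reading comes with each control period).
- vision.read_camera(name): name is "scene" or "top"; returns (picture, depth): 480x640x3 uint8, red, green, blue; 480x640 float32, m along the optical axis (not along the pixel's ray), 0 where there is no reading.
- vision.camera_info(name): a dict with "fx", "fy", "cx", "cy" (pixels), "k1" (the pictures are not rectified: a ray, as slopes to the right and down, at radius r is drawn at 1 + k1 r^2 times it, then the intrinsics apply), "position" and "orientation" of the camera in the world. Camera axes: x right, y down, z forward; pixel columns grow to the right and rows downward; lengths in m; the calibration is good to about 2 mm. A picture is of the moment at which its call begins. camera_info takes no time and is no camera call.
- robot.job_done(): hands the job in; it is judged then, once.
Trained networks look in the newest picture that a camera, given by its name, has taken for a name from the list of things; names that differ only in an ending like _2 or _b are one class to them, and where a whole thing is asked for, a point or a joint stands for the part that bears it (a point fixed in the world has none). Each returns a list of dicts, best first, with "p" (0 to 1); they miss things now and then, are a little off and sometimes report something else, mostly with a low value. They report only what shows in the picture. A call takes as long as a camera call. They do not tell look-alikes from the thing itself.
- vision.recognise(name, camera): "xyz" ([x, y, z] in m, in world coordinates, good to about 4 mm: the middle of the surface that is visible of it).
The state is a dict: "clock": time; "joint_positions": joint angles; "qd": joint speeds; "effort": joint torques, N m; "ee_pos": TCP position; "eef_rot": TCP orientation; "force": force on the tool from outside, world axes, zero at the start; "torque": the same for the moment, N m; "grip_width": opening from 0.0 (shut) to 1.0 (fully open); "finger_force": force on a finger pad.
Only numpy, scipy, OpenCV 4.12 (cv2) and the standard library are available. Lean on these libraries where they do the work, as an engineer would, in place of code of your own. Each camera call takes 0.05 s, during which the arm holds its last target. There are 200 camera calls.

## Working session

There is one attempt and no reset: what is moved stays moved. The work goes in short steps, Python scripts to look and compute and a shell command to move; the robot and the scene stay as the last step left them, time stands still between calls to the robot, and variables do not carry over. Pictures are saved under pics/ and viewed, at most 10 in all, crops included, and the job is handed in when it is done.

```bash
mkdir -p pics
cat > h.py <<'E'
import numpy as np, cv2
from plant import robot, vision
from scipy.spatial.transform import Rotation as Ro
def cam(n):
    i=vision.camera_info(n); o=np.array(i["orientation"],float)
    R=Ro.from_euler('xyz',o).as_matrix() if o.shape==(3,) else (o if o.shape==(3,3) else None)
    K=np.array([[i["fx"],0,i["cx"]],[0,i["fy"],i["cy"]],[0,0,1]]); return K,np.array([i["k1"],0,0,0,0.]),R,np.array(i["position"])
def ray(n,px):
    K,d,R,p=cam(n); u=cv2.undistortPoints(np.array(px,float).reshape(-1,1,2),K,d)[:,0]
    return p,(R@np.c_[u,np.ones(len(u))].T).T
def atz(n,px,z):
    p,r=ray(n,px); return p+r*((z-p[2])/r[:,2])[:,None]
def proj(n,X):
    K,d,R,p=cam(n); return cv2.projectPoints(np.array(X,float).reshape(-1,1,3),cv2.Rodrigues(R.T)[0],-R.T@p,K,d)[0][:,0]
def shot(n,f):
    a,dp=vision.read_camera(n); cv2.imwrite(f'pics/{f}.png',a[:,:,::-1]); np.save(f'pics/{f}.npy',dp); return a,dp
E
python3 - <<'E'
from h import *
for n in("scene","top"):
    print(vision.camera_info(n)); shot(n,n+"0")
    for t in("spot_base","spot_grip","flood_mark"): print(n,t,[(np.round(r["xyz"],3).tolist(),round(r["p"],2)) for r in vision.recognise(t,n)])
o=robot.get_obs();print(o["clock"],o["ee_pos"],o["eef_rot"],robot.grasp_offset)
E
```

```text
{'fx': 507.03413905792837, 'fy': 507.03413905792837, 'cx': 322.44187077949425, 'cy': 237.0587686945517, 'k1': -0.11141048720322558, 'position': array([0.79934061, 0.52657838, 0.65903415]), 'orientation': array([-2.28880265,  0.00264958,  2.49956278])}
scene spot_base [([0.362, -0.137, 0.023], 0.79), ([0.574, -0.234, 0.02], 0.78), ([0.17, -0.289, 0.023], 0.77)]
scene spot_grip [([0.176, -0.294, 0.024], 0.93), ([0.356, -0.142, 0.022], 0.72), ([0.573, -0.245, 0.022], 0.68)]
scene flood_mark [([0.578, 0.217, 0.018], 0.93)]
{'fx': 444.83204219564175, 'fy': 444.83204219564175, 'cx': 320.77618687082145, 'cy': 233.29431875239794, 'k1': -0.03554532826708733, 'position': array([ 0.24056395, -0.0389146 ,  0.91971535]), 'orientation': array([-2.92635855e+00,  7.50407121e-04, -1.47679295e+00])}
top spot_base [([0.339, -0.154, 0.03], 0.97), ([0.557, -0.249, 0.025], 0.65), ([0.16, -0.296, 0.028], 0.64)]
top spot_grip [([0.56, -0.252, 0.025], 0.66), ([0.339, -0.152, 0.021], 0.66), ([0.159, -0.299, 0.028], 0.63)]
top flood_mark [([0.552, 0.19, 0.023], 0.78), ([0.56, -0.253, 0.02], 0.71)]
0.4 [0.23152841 0.47115363 0.23123204] [-3.14148869e+00 -8.30067451e-06  2.68478258e+00] -0.0187
```

View pics/top0.png

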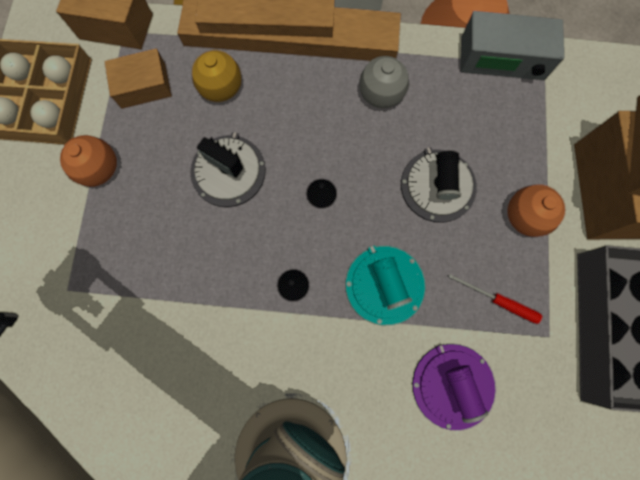

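View pics/scene0.png

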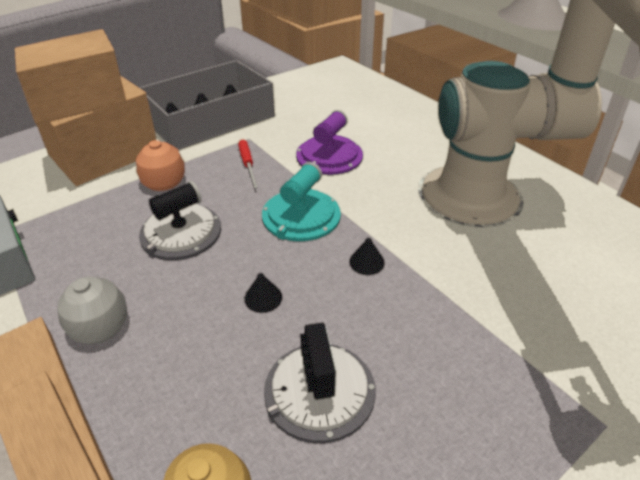

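Top view: the aluminium mount with a black round tube is at (438,185), and the one with the flat square head is at (228,168). The turquoise (386,285) and purple (454,387) mounts are look-alikes. In the scene view the tube is at (175,205) and the floodlight at (318,370). The black tube on the aluminium disc fits the spotlight, so I'll confirm it in an enlarged crop.

Run:
```python
from h import *
t=cv2.imread('pics/top0.png')[135:235,388:488]; s=cv2.imread('pics/scene0.png')[170:270,130:230]
cv2.imwrite('pics/c1.png',np.hstack([cv2.resize(x,(400,400),interpolation=cv2.INTER_CUBIC) for x in(t,s)]))
# dark base outline ellipse: fit via depth-based points
for n in("top","scene"):
    d=np.load(f'pics/{n}0.npy'); v,u=np.mgrid[:480,:640]; p,r=ray(n,np.c_[u.ravel(),v.ravel()])
    K,_,R,_=cam(n); X=p+r*d.ravel()[:,None]
    m=(np.hypot(X[:,0]-.56,X[:,1]+.25)<.11)&(X[:,2]>.0)&(d.ravel()>0)
    X=X[m]; 
    for a,b in((.017,.03),(.06,.12)):
        Y=X[(X[:,2]>a)&(X[:,2]<b)]; (c,rr)=cv2.minEnclosingCircle(Y[:,:2].astype(np.float32)); 
        w,V=np.linalg.eigh(np.cov(Y[:,:2].T)); print(n,a,len(Y),np.round([*c,rr,*Y.mean(0),*np.percentile(Y[:,2],[5,50,99])],3),np.sqrt(w),np.degrees(np.arctan2(V[1,1],V[0,1])))
```

```text
top 0.017 2123 [ 0.577 -0.267  0.079  0.561 -0.253  0.024  0.021  0.024  0.028] [0.03453481 0.03969338] 58.890862832351125
top 0.06 1127 [ 0.564 -0.261  0.05   0.56  -0.258  0.095  0.079  0.098  0.105] [0.01248374 0.02835812] -175.98218886636803
scene 0.017 2101 [ 0.577 -0.254  0.077  0.576 -0.242  0.024  0.02   0.025  0.028] [0.03016525 0.03849609] 176.11690351533696
scene 0.06 1213 [ 0.567 -0.258  0.05   0.571 -0.247  0.091  0.07   0.093  0.105] [0.00963038 0.0282895 ] 179.53957912534315
```

View pics/c1.png

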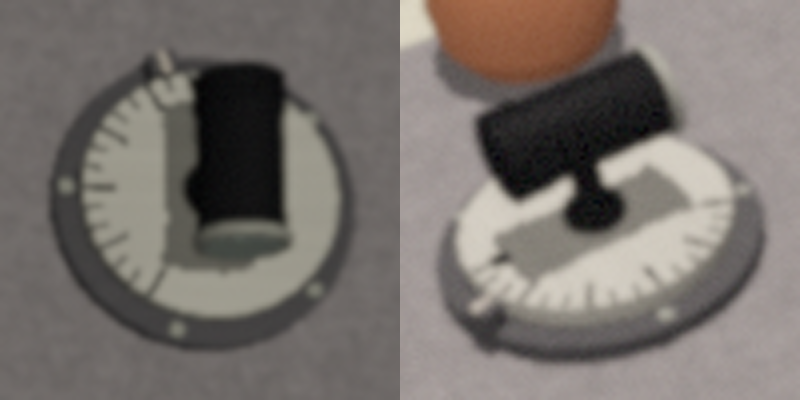

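The crop confirms it: a round black tube on a stem, with its pale front toward the robot and the index at crop (163,62), about (429,150) in the full top picture. Next, centre and angles.

Run:
```python
from h import *
from scipy.optimize import least_squares
def full(n,c): c=np.array(c,float); return (c+.5)/4-.5+({'top':[388,135],'scene':[130,170]}[n])
D={'top':[(82,190),(342,195),(212,318),(110,270),(310,270)],'scene':[(56,235),(335,195),(190,312),(90,287),(290,275)]}
B={'top':[(50,200),(352,205),(200,350),(90,300),(315,300)]}
for n in D:
  for S,z,r in((D,.024,.068),(B,.006,.082)):
    if n in S:
      P=atz(n,full(n,S[n]),z); s=least_squares(lambda c:np.hypot(*(P[:,:2]-c).T)-r,[.56,-.25]); print(n,z,s.x.round(4),(s.fun*1e3).round(1))
print('idx',atz('top',full('top',[(163,62)]),.024),atz('scene',full('scene',[(84,303)]),.024))
# tube: triangulate axis ends, outline mids
print('front/rear top z.08',atz('top',full('top',[(244,238),(240,66)]),[.08]))
# tube surface points by view
for n in('top','scene'):
    d=np.load(f'pics/{n}0.npy'); v,u=np.mgrid[:480,:640]; p,r=ray(n,np.c_[u.ravel(),v.ravel()]); X=p+r*d.ravel()[:,None]
    X=X[(np.hypot(X[:,0]-.565,X[:,1]+.257)<.07)&(X[:,2]>.07)&(X[:,2]<.12)]
    f=lambda q:np.hypot((X[:,0]-.565)*-np.sin(q[1])+(X[:,1]-q[0])*np.cos(q[1]),X[:,2]-q[2])-.0225
    s=least_squares(f,[-.257,0,.08],loss='soft_l1',f_scale=.002); print(n,'y@.565,ang,z',s.x[0],np.degrees(s.x[1]),s.x[2], 'x ext',np.percentile(X[:,0],[1,99]))
```

```text
top 0.024 [ 0.568  -0.2613] [-0.2  2.6  0.5  1.4 -2.1]
top 0.006 [ 0.5692 -0.2605] [-1.   0.7  0.5  0.8 -1.6]
scene 0.024 [ 0.5693 -0.2579] [ 2.1  0.2  1.3 -2.3  0.3]
idx [[ 0.63994293 -0.23360863  0.024     ]] [[ 0.63998519 -0.23328665  0.024     ]]
front/rear top z.08 [[ 0.52583729 -0.26517339  0.08      ]
 [ 0.61661407 -0.26043667  0.08      ]]
top y@.565,ang,z -0.2622056322239801 2.8226298049306506 0.07974853700513176 x ext [0.51917209 0.60878223]
scene y@.565,ang,z -0.2600074882260601 3.360093028649998 0.08062621725904051 x ext [0.52214203 0.61301332]
```

```bash
python3 -m handwheel '[-62.5,-50.7,4,-0.51,1,-62.5,-50.7,4,-0.51,1,-62.5,-50.7,4,-0.51,1,-62.5,-50.7,4,-0.51,1,-62.5,-50.7,4,-0.51,1,-62.5,-50.7,4,-0.51,1,-62.5,-50.7,4,-0.51,1,-62.5,-50.7,4,-0.51,1]'
python3 - <<'E'
from h import *
o=robot.get_obs(); R=Ro.from_euler('xyz',o["eef_rot"]).as_matrix()
print(o["clock"],o["ee_pos"],o["eef_rot"],o["joint_positions"]); print('shift cm',R.T@(np.array([.569,-.260,.19])-o["ee_pos"])*100,'turn',o["eef_rot"][2]-np.radians(183))
E
```

```text
clock: 1.4
ee_pos: [0.4358, 0.029, 0.2076]
eef_rot: [3.141, 0.001, -3.089]
force: [0.9, 1.5, 0.7]
grip_width: 0.996
finger_force: 0.0
1.4 [0.43577888 0.02897696 0.20758417] [ 3.14140175e+00  1.20054074e-03 -3.08853404e+00] [-1.83711764e-02 -1.95321844e-01  1.68293875e+00  2.77031905e-04
  1.65279189e+00 -1.64220338e+00]
shift cm [-11.76869244 -29.56388807   1.76690323] turn -6.28248656706224
```

```bash
python3 -m handwheel '[-11.7,-29.5,1.7,0,1,-11.7,-29.5,1.7,0,1,-11.7,-29.5,1.7,0,1,-11.7,-29.5,1.7,0,1,-11.7,-29.5,1.7,0,1,-11.7,-29.5,1.7,0,1,-11.7,-29.5,1.7,0,1,-11.7,-29.5,1.7,0,1]'
python3 - <<'E'
from h import *
o=robot.get_obs(); R=Ro.from_euler('xyz',o["eef_rot"]).as_matrix()
print(o["joint_positions"]); print('shift cm',R.T@(np.array([.569,-.260,.063])-o["ee_pos"])*100,'yaw',np.degrees(o["eef_rot"][2]))
a,_=shot('scene','s1');b,_=shot('top','t1')
cv2.imwrite('pics/c2.png',np.hstack([cv2.resize(x,(400,400),interpolation=cv2.INTER_CUBIC) for x in(b[115:245,378:508,::-1],a[130:280,100:250,::-1])]))
E
```

```text
clock: 2.4
ee_pos: [0.5678, -0.2561, 0.1913]
eef_rot: [-3.141, 0.001, -3.087]
force: [0.4, 0.3, 0.2]
grip_width: 0.998
finger_force: 0.0
[-4.83158636e-01  3.42375238e-01  1.15026077e+00  2.73612566e-04
  1.64777342e+00 -2.10851043e+00]
shift cm [-0.08281757 -0.38757205 12.82891619] yaw -176.8729749399357
```

View pics/c2.png

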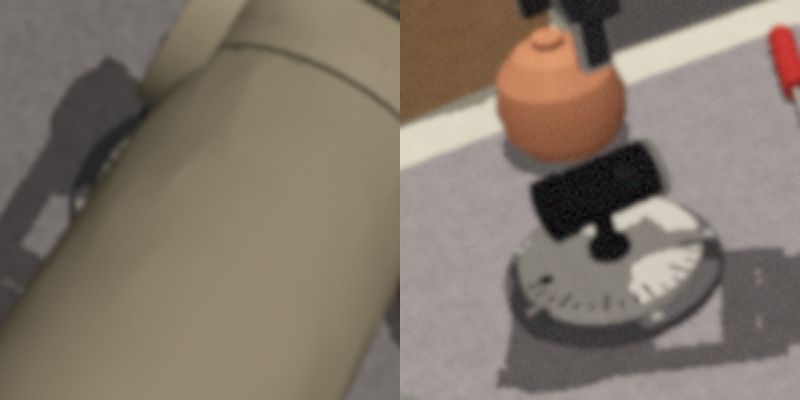

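The top view is now hidden by the arm. The scene crop shows the spotlight tube, crop (600,190), with the open fingers above it, and the index at crop (535,310). Descending and gripping next.

```bash
python3 -m handwheel '[-0.1,-0.4,5,0,1,-0.1,-0.4,9,0,1,-0.1,-0.4,13.2,0,1,-0.1,-0.4,13.2,0,1,-0.1,-0.4,13.2,0,-1,-0.1,-0.4,13.2,0,-1,-0.1,-0.4,13.2,0,-1,-0.1,-0.4,13.2,0,-1]'
python3 - <<'E'
from h import *
o=robot.get_obs(); print(o["force"],o["torque"],np.degrees(o["eef_rot"]),o["finger_force"]);
E
```

```text
clock: 3.5
ee_pos: [0.5702, -0.2592, 0.0617]
eef_rot: [3.139, 0.003, -3.087]
force: [-3.6, 11.2, 10.2]
grip_width: 0.498
finger_force: 61.7
[-3.60797595 11.23953455 10.18206319] [ 2.15619817  0.65345693 -0.08564909] [ 1.79838117e+02  1.76450983e-01 -1.76873900e+02] 61.68430209159851
```

```bash
python3 -m handwheel '[0,0,0,0.16,-1,0,0,0,0.32,-1,0,0,0,0.48,-1,0,0,0,0.64,-1,0,0,0,0.80,-1,0,0,0,0.96,-1,0,0,0,1.12,-1,0,0,0,1.26,-1]'
python3 -m handwheel '[0,0,0,0,-1,0,0,0,0,-1]'
python3 - <<'E'
from h import *
o=robot.get_obs(); print(o["force"],o["torque"],np.degrees(o["eef_rot"]),o["finger_force"],o["joint_positions"]); 
a,_=shot('scene','s2');b,_=shot('top','t2')
cv2.imwrite('pics/c3.png',cv2.resize(a[180:270,130:230,::-1],(660,594),interpolation=cv2.INTER_CUBIC))
E
```

```text
clock: 4.5
ee_pos: [0.5702, -0.2593, 0.0617]
eef_rot: [3.138, -0.001, 1.932]
force: [-5.1, 11.3, 10.4]
grip_width: 0.498
finger_force: 61.6
clock: 4.75
ee_pos: [0.5702, -0.2594, 0.0617]
eef_rot: [3.138, -0.001, 1.936]
force: [-4.9, 10.8, 11.6]
grip_width: 0.496
finger_force: 61.7
[-4.85496358 10.7824754  11.572389  ] [ 1.7201297   0.61600811 -0.06038381] [ 1.79795864e+02 -7.01649171e-02  1.10933294e+02] 61.65638566017151 [-0.48740097  0.44397683  1.28481244  0.00353365  1.41138257 -0.85331214]
```

View pics/c3.png

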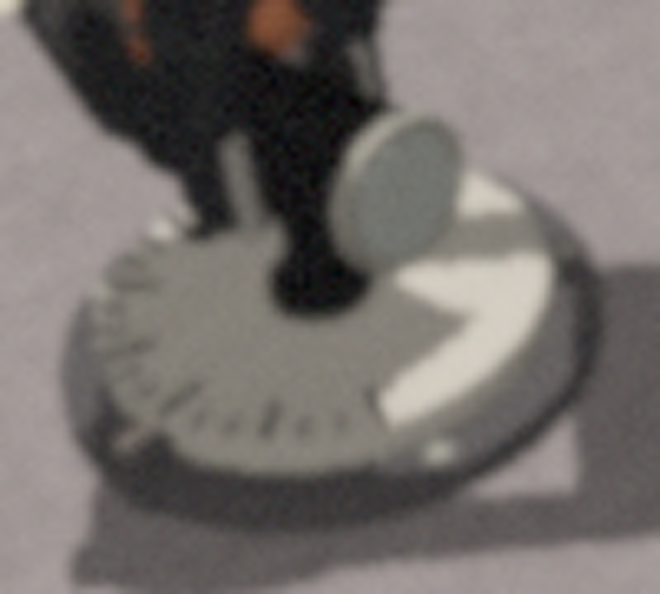

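The disc shows long lines at crop (180,397), (268,418) and (372,405), which are 90, 120 and 150. The index at (130,437) is close to the 90 line. I'll unwrap the rim to measure the remaining offset.

```bash
cat > un.py <<'E'
from h import *
import sys
def unwrap(img,n,c,r0=.045,r1=.085,z=.024,a0=-60,a1=150):
    A=np.radians(np.arange(a0,a1,.5)); r=np.linspace(r0,r1,120)
    X=np.stack([c[0]+r[:,None]*np.cos(A),c[1]+r[:,None]*np.sin(A),np.full((len(r),len(A)),z)],-1)
    m=proj(n,X).reshape(len(r),len(A),2).astype(np.float32)
    return cv2.remap(img,m[...,0],m[...,1],cv2.INTER_CUBIC)
E
python3 - <<'E'
from un import *
img=np.mean([vision.read_camera('scene')[0].astype(np.float32) for _ in range(6)],0)
np.save('pics/s2avg.npy',img)
u=unwrap(img,'scene',(.569,-.2595)); np.save('pics/u.npy',u)
g=cv2.normalize(u,None,0,255,cv2.NORM_MINMAX).astype(np.uint8)[::-1,:,::-1]
g=cv2.resize(g,(780,480))
for a in range(-60,150,10): cv2.putText(g,str(a),(int((a+60)/210*780),475),0,.4,(0,0,255)); cv2.line(g,(int((a+60)/210*780),455),(int((a+60)/210*780),465),(0,0,255))
cv2.imwrite('pics/u1.png',g)
E
```

```text
(no output)
```

View pics/u1.png

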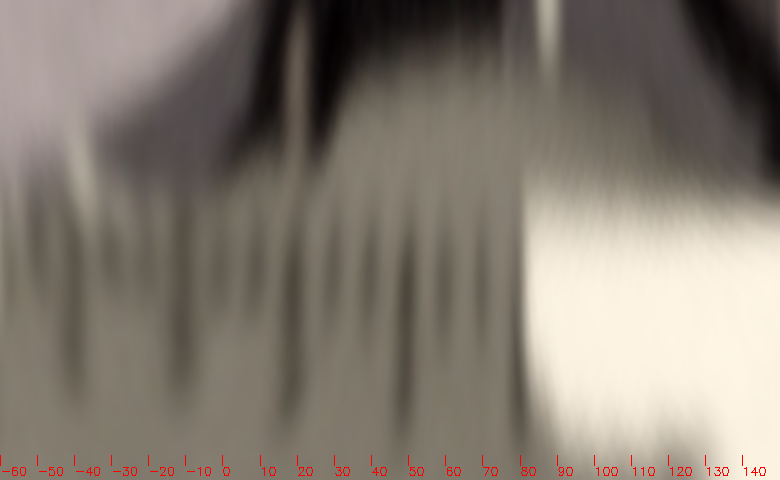

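The unwrapped rim shows long lines at picture x = 73, 183, 292, 405 and 518, and the index line at x ≈ 298. Now the sub-degree numbers.

Run:
```python
from un import *
from scipy.ndimage import gaussian_filter1d as gf
img=np.load('pics/s2avg.npy')
A=np.arange(-60,150,.5)
for c in((.569,-.2595),(.570,-.2605),(.568,-.2585)):
    u=unwrap(img,'scene',c).mean(2); r=np.linspace(.045,.085,120)
    def line(sel,a,sg,w=5):
        p=gf(u[sel].mean(0),1); m=abs(A-a)<=w; x,y=A[m],sg*p[m]; y=y-np.polyval(np.polyfit([x[0],x[-1]],[y[0],y[-1]],1),x); y=np.clip(y,0,None); return (x*y**2).sum()/(y**2).sum()
    L=(r>.050)&(r<.062); I=(r>.073)&(r<.082)
    print(c,[round(line(L,a,-1),2) for a in(-40,-11,19,49)],'idx',[round(line((r>x)&(r<x+.003),20.3,1,4),2) for x in(.073,.076,.079)])
```

```text
(0.569, -0.2595) [np.float64(-40.14), np.float64(-11.12), np.float64(18.61), np.float64(48.98)] idx [np.float64(20.02), np.float64(19.97), np.float64(20.1)]
(0.57, -0.2605) [np.float64(-40.06), np.float64(-10.64), np.float64(19.52), np.float64(50.21)] idx [np.float64(20.41), np.float64(20.37), np.float64(20.58)]
(0.568, -0.2585) [np.float64(-40.22), np.float64(-11.59), np.float64(17.58), np.float64(47.76)] idx [np.float64(19.45), np.float64(19.55), np.float64(19.63)]
```

The reading is about 91°, so turn back 0.02 rad, then release and lift.

```bash
python3 -m handwheel '[0,0,0,-0.02,-1,0,0,0,-0.02,-1,0,0,0,-0.02,-1]'
python3 - <<'E'
from un import *
img=np.mean([vision.read_camera('scene')[0].astype(np.float32) for _ in range(6)],0)
from scipy.ndimage import gaussian_filter1d as gf
A=np.arange(-60,150,.5)
for c in((.569,-.2595),(.570,-.2605)):
    u=unwrap(img,'scene',c).mean(2); r=np.linspace(.045,.085,120)
    def line(sel,a,sg,w=5):
        p=gf(u[sel].mean(0),1); m=abs(A-a)<=w; x,y=A[m],sg*p[m]; y=y-np.polyval(np.polyfit([x[0],x[-1]],[y[0],y[-1]],1),x); y=np.clip(y,0,None); return (x*y**2).sum()/(y**2).sum()
    L=(r>.050)&(r<.062)
    print(c,[round(line(L,a,-1),2) for a in(-40,-10,20,50)],'idx',[round(line((r>x)&(r<x+.003),20.3,1,4),2) for x in(.073,.076,.079)])
E
```

```text
clock: 5.52
ee_pos: [0.5702, -0.2594, 0.0617]
eef_rot: [3.138, -0.001, 1.957]
force: [-4.8, 11.4, 11.0]
grip_width: 0.497
finger_force: 61.6
(0.569, -0.2595) [np.float64(-39.46), np.float64(-9.96), np.float64(19.83), np.float64(50.25)] idx [np.float64(20.01), np.float64(20.02), np.float64(20.12)]
(0.57, -0.2605) [np.float64(-39.4), np.float64(-9.51), np.float64(20.8), np.float64(51.48)] idx [np.float64(20.41), np.float64(20.4), np.float64(20.61)]
```

Within 0.5°. Release and lift, then move well clear so the top camera can see.

```bash
python3 -m handwheel '[0,0,0,0,1,0,0,0,0,1,0,0,0,0,1,0,0,0,0,1,0,0,-4,0,1,0,0,-9,0,1,0,0,-14,0,1,0,0,-14,0,1]'
python3 -m handwheel '[15,10,0,0,1,15,10,0,0,1,15,15,0,0,1,15,20,0,0,1,15,25,0,0,1,15,25,0,0,1]'
python3 - <<'E'
from un import *
a=[vision.read_camera('scene')[0] for _ in range(5)]; b,_=shot('top','t3')
img=np.mean([x.astype(np.float32) for x in a],0)
from scipy.ndimage import gaussian_filter1d as gf
A=np.arange(-60,150,.5)
for n,im,cs in(('scene',img,((.569,-.2595),(.570,-.2605))),('top',b.astype(np.float32),((.5685,-.261),(.5695,-.2605)))):
  for c in cs:
    u=unwrap(im,n,c).mean(2); r=np.linspace(.045,.085,120)
    def line(sel,a,sg,w=5):
        p=gf(u[sel].mean(0),1); m=abs(A-a)<=w; x,y=A[m],sg*p[m]; y=y-np.polyval(np.polyfit([x[0],x[-1]],[y[0],y[-1]],1),x); y=np.clip(y,0,None); return (x*y**2).sum()/(y**2).sum()
    L=(r>.050)&(r<.062)
    print(n,c,[round(line(L,a,-1),2) for a in(-40,-10,20,50)],'idx',[round(line((r>x)&(r<x+.003),20.3,1,4),2) for x in(.073,.076,.079)])
s=a[0][:,:,::-1]
cv2.imwrite('pics/c4.png',np.hstack([cv2.resize(x,(400,400),interpolation=cv2.INTER_CUBIC) for x in(b[135:235,388:488,::-1],s[170:270,130:230])]))
E
```

```text
clock: 6.82
ee_pos: [0.5707, -0.2623, 0.2043]
eef_rot: [3.135, 0.008, 1.955]
force: [-0.3, -0.4, -1.0]
grip_width: 0.996
finger_force: 0.0
clock: 7.58
ee_pos: [0.7462, -0.0259, 0.1902]
eef_rot: [-3.134, -0.004, 1.958]
force: [-0.0, -0.6, -1.7]
grip_width: 1.001
finger_force: 0.0
scene (0.569, -0.2595) [np.float64(-39.26), np.float64(-9.83), np.float64(20.06), np.float64(50.2)] idx [np.float64(19.96), np.float64(19.96), np.float64(20.08)]
scene (0.57, -0.2605) [np.float64(-39.25), np.float64(-9.32), np.float64(21.06), np.float64(51.41)] idx [np.float64(20.3), np.float64(20.31), np.float64(20.54)]
top (0.5685, -0.261) [np.float64(-41.72), np.float64(-9.04), np.float64(20.67), np.float64(51.03)] idx [np.float64(20.3), np.float64(20.36), np.float64(20.48)]
top (0.5695, -0.2605) [np.float64(-42.82), np.float64(-9.67), np.float64(20.57), np.float64(51.41)] idx [np.float64(20.26), np.float64(20.34), np.float64(20.44)]
```

View pics/c4.png

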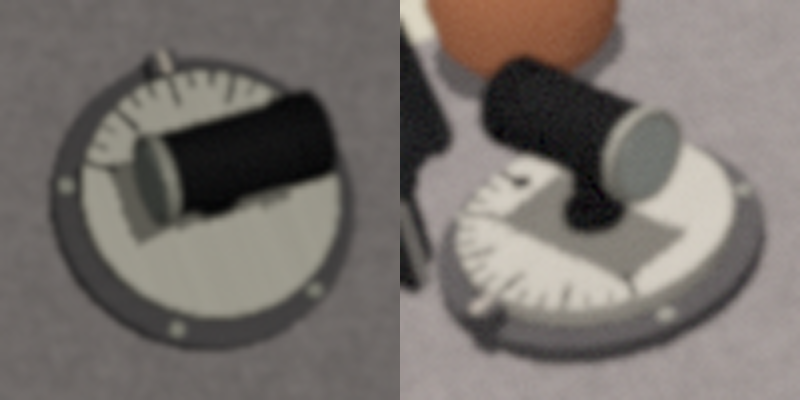

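The crop shows the third long line after the dot (520,182) at the index, (165,70) in the top view and (490,300) in the scene view. The head is released and the arm is clear.

```bash
python3 -c "
from plant import robot
print(robot.job_done())"
```

```text
the job is handed in; nothing more can be done
None
```

The spotlight now reads 90°, to within about half a degree by my camera measurements; I released it, moved the arm clear, never touched the floodlight, and handed the job in at about 8 s on the robot's clock.

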